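Stamp a beaker's foot and hold the gauge over it

TASK

Take the plain terracotta beaker that stands near the blue one, set it upright on the middle of the jig's yellow sprung pad and press it all the way down to mark its foot, then let the pad rise and let go of the beaker, leaving it standing there centred. Then swing the sprung gauge arm by its red knob round over the beaker until it is hard against its stop, and finish while holding it there: do not let go, it springs back. Leave the blue beaker and the white mug where they stand.

Things in the scene. Friction and masses are not known exactly. Their poses are not given: they have to be found in the camera images.
- beaker_mid (a point): Plain red-brown terracotta beaker, straight upright cylinder open at the top, 56 mm outside diameter, 110 mm tall, 4 mm wall, 0.15 to 0.29 kg. The point is its centre, on its axis 55 mm above its foot; z points up along the axis.
- jig: Green jig fixed to the table, carrying pad and gauge. Base plate 120 by 290 mm, its top 18 mm above the table; it reaches 70 mm beyond the pad's middle on the side away from the gauge's post and 60 mm to either side. The origin is at table height under the pad's middle; y points to the foot of the post, 160 mm away; z up.
- pad_top (a point): Middle of the top face of the yellow round sprung pad (72 mm diameter, with a thin black ring of 54 mm) on the green jig; 45 mm above the table when up. The pad sinks straight down into a dark steel collar of 88 mm diameter. Its z points up.
- pad (a joint): How far the sprung pad is pressed down, in m: 0 up, 0.012 fully down (2 mm above the collar's top). It takes about 4 N to start it and 11 N in all, the beaker's weight included, to bottom it; it comes back up by itself, with the beaker standing on it sinking less than 1 mm.
- gauge_pivot (a point): On the upright axis about which the gauge arm turns (a post 26 mm thick with a brass coil spring), 188 mm above the table, at the middle of the arm's thickness. Its x axis points along the arm to the knob and the pointer, its z up.
- gauge_knob (a point): Upright red round knob fixed on the gauge arm, 18 mm diameter, 55 mm tall, rising from 194 to 249 mm above the table, 120 mm from the pivot axis. The point is on its axis, 229 mm above the table, 20 mm below its top.
- gauge_pointer (a point): Tip of the short brass pointer that hangs under the gauge arm, 160 mm from the pivot axis, 168 mm above the table: at the stop it is right over the middle of the pad, 13 mm above a beaker's rim. The aluminium arm is a flat bar 20 mm wide, 12 mm thick, its top 194 mm above the table, ending 175 mm from the pivot axis.
- gauge (a joint): Angle of the gauge arm in rad: 0 parked, swung away from the pad; it grows anticlockwise seen from above, to 1.2 at the stop, where the arm points over the middle of the pad. A coil spring drives it back to 0 whenever it is let go: at the knob it pushes back with about 1.7 N at 0 and 5 N at the stop.
- glazed_mid (a point): Centre of a bystander: blue glazed beaker with a white band, same size and shape as the terracotta one (56 mm by 110 mm), 55 mm above its foot. To be left alone.
- jug_mid (a point): Centre of a bystander: white mug, 68 mm diameter, 95 mm tall, with a handle, 47 mm above its foot. To be left alone.

How it is judged:
By the outcome, as a careful person would: the job done as asked, in the order asked, and still so for the second after the job is handed in, while the arm keeps its last pose, push and grip.
It also fails if it takes over 54 s, if anything falls off the work surface, if the arm or the gripper's body presses on something with over 40 N, if the wrist force passes 120 N, or if a joint passes its speed limit or range.

ROBOT

A 6-joint arm with a two-finger parallel gripper is mounted at the origin on the work surface. World frame = base frame: x ahead of the robot, y to its left, z up, the work surface at z = 0. Lengths are in m, angles in degrees, forces in N, time in s.
With the tool pointing down it reaches from about 0.375 to 0.925 m from the base axis. Payload 5.7 kg.
Tool frame: the origin (TCP) lies at the very end of the fingers, on their centre line; the grasp point (between the pads) lies 19 mm behind it; z points along the fingers, y is the direction in which the jaws open and shut (so a half turn about z gives the same grasp; the last joint's range is limited). The gripper opens to 85 mm and grips with 20 to 120 N. Pads are 22 mm wide; open, the fingers measure 114 mm over their backs; the gripper's body (76 mm by 85 mm) begins 54 mm behind the grasp point. The pads swing forward as they close: fully open they stand 13 mm farther back than shut.
Start: joints at [-81.824, 20.558, 86.54, -0, 72.909, -6.595], TCP at [0.153, -0.58, 0.231] pointing down, gripper open.
Joint ranges: [-170.27, 170.27], [-57.76, 135], [12.27, 136.19], [-55.21, 235.2], [11.17, 155.16], [-170.74, 170.74]. Speed limits (degrees/s): [136.94, 136.94, 180, 180, 180, 180].

INTERFACE

Orientations are given as [roll, pitch, yaw] about the fixed x, y, z axes, in that order (R = Rz(yaw) Ry(pitch) Rx(roll)).
In Python, from cell import robot gives the robot as it stands.
- The arm moves only by the tool jog_arm, never from a script. Its argument "plan" is a list of rows, each a list of 7 numbers: the turn, a rotation vector about the tool's x, y, z in units of 5 degrees (1.0 is 5 degrees), then the shift along the tool's x, y, z in units of 40 mm (1.0 is 40 mm), then the opening, from 0 (shut) to 1 (fully open). In form: [[rx, ry, rz, x, y, z, gripper], ...]. A call has exactly 5 rows; each row shifts and turns the pose as measured when the row begins, along the tool's axes as they then stand; what a row does not reach is not made up. A row lasts 1/10 s, in which the tool goes at most 50 mm and 8.59 degrees, less where a joint would pass 70% of its speed; a pose out of reach is approached as far as the arm can. A call is refused whole if a number of a shift passes 1 or a number of a turn 1, either way. A call with a gripper value outside its range is refused whole. The fingers move at their own pace and stop on an object; "newtons" is the grip in N (left out, the last holds). Time passes only in rows, so rows that do not move let the fingers close, or fill a call up. It gives the time, the measured TCP pose, the force and the opening at its end, in the units of the state.
- robot.read_state(): the state, without advancing time (a new reading comes with each control period).
- robot.camera(name): name is "scene" or "side" or "wrist"; returns a dict with "frame" (384x512x3 uint8, blue, green, red), "range_z" (384x512 float32, m along the optical axis (not along the pixel's ray), 0 where there is no reading), "mtx" (3x3 intrinsics, pixels), "pose" (4x4, takes a point from camera to world coordinates); the wrist camera has in their place "mount" (4x4, takes a point from camera to tool coordinates, whose origin is the TCP and whose axes are the flange's). Camera axes: x right, y down, z forward; pixel columns grow to the right and rows downward; lengths in m; the calibration is good to about 2 mm. A picture is of the moment at which its call begins: read the wrist's pose just before it.
- robot.hand_in(): hands the job in, once; it reports no verdict.
Trained networks look in the newest picture that a camera, given by its name, has taken for a name from the list of things; names that differ only in an ending like _2 or _b are one class to them, and where a whole thing is asked for, a point or a joint stands for the part that bears it (a point fixed in the world has none). Each returns a list of dicts, best first, with "p" (0 to 1); they miss things now and then, are a little off and sometimes report something else, mostly with a low value. They report only what shows in the picture. A call takes as long as a camera call.
- robot.regions_of(camera, name): "mask" (384x512 bool, what is visible of it) and "position" ([column, row] in pixels, amid what is visible of it).
- robot.place_of(camera, name): "position" ([column, row] in pixels: a listed point, or the origin of a listed thing).
The state is a dict: "t": time; "q": joint angles; "qd": joint speeds; "joint_efforts": joint torques, N m; "tcp_pos": TCP position; "eef_rot": TCP orientation; "contact_force": force on the tool from outside, world axes, zero at the start; "torque": the same for the moment, N m; "width": finger opening in m.
Only numpy, scipy, OpenCV 4.12 (cv2) and the standard library are available. Lean on these libraries where they do the work, as an engineer would, in place of code of your own. Each camera call takes 0.05 s, during which the arm holds its last target.

## Working session

There is one attempt and no reset: what is moved stays moved. The work goes in short steps, Python scripts to look and compute and a tool call to move; the robot and the scene stay as the last step left them, time stands still between calls to the robot, and variables do not carry over. Pictures are saved under pics/ and viewed, and the job is handed in when it is done.

Besides the shell and the picture viewer there is one more tool, called after "Emit:" by a JSON object that holds its "op" and its "data", one argument or row to a line. jog_arm: Moves the arm, as the interface text tells. Its arguments: {"type":"object","properties":{"plan":{"type":"array","items":{"type":"array","items":{"type":"number"}}},"newtons":{"type":"number"}},"required":["plan"]}

```bash
ls; mkdir -p pics
cat > h.py <<'E'
from cell import robot
import numpy as np, cv2
from scipy.spatial.transform import Rotation as R
def tool(st):
    T=np.eye(4);T[:3,:3]=R.from_euler('xyz',st['eef_rot'],degrees=True).as_matrix();T[:3,3]=st['tcp_pos'];return T
def snap(name,fn=None):
    st=robot.read_state();c=robot.camera(name)
    c['T']=c['pose'] if 'pose' in c else tool(st)@c['mount']
    if fn: cv2.imwrite('pics/'+fn,c['frame'])
    return c
def px2w(c,u,v,d=None):
    if d is None: d=c['range_z'][int(round(v)),int(round(u))]
    p=np.linalg.inv(c['mtx'])@[u,v,1]*d
    return (c['T']@np.r_[p,1])[:3]
def ray_z(c,u,v,z):
    o=c['T'][:3,3];d=c['T'][:3,:3]@np.linalg.inv(c['mtx'])@[u,v,1]
    return o+d*(z-o[2])/d[2]
def cloud(c,m):
    m=m&(c['range_z']>0);v,u=np.nonzero(m);d=c['range_z'][m]
    P=np.linalg.inv(c['mtx'])@np.vstack([u,v,np.ones_like(u)])*d
    return (c['T'][:3,:3]@P).T+c['T'][:3,3]
E
python3 - <<'E'
from h import *
np.set_printoptions(precision=4,suppress=True)
print(robot.read_state())
Z=dict(beaker_mid=.055,pad_top=.045,gauge_pivot=.188,gauge_knob=.229,gauge_pointer=.168,glazed_mid=.055,jug_mid=.047,jig=0)
for n in ['scene','side','wrist']:
    c=snap(n,n+'0.png')
    print(n,c['T'][:3,3])
    for k,z in Z.items():
        for r in robot.place_of(n,k)[:2]:
            print(k,round(r['p'],2),np.round(r['position']),ray_z(c,*r['position'],z))
E
```

```text
pics
{'t': 0.0, 'q': array([-81.8228,  20.5983,  86.6005,  -0.0002,  72.9073,  -6.5934]), 'qd': array([ 0.0111, -0.0238, -0.03  ,  0.0016, -0.0684,  0.0414]), 'joint_efforts': array([ -0.0014, -52.7619, -27.8621,  -0.0002,   0.0131,  -0.    ]), 'tcp_pos': array([ 0.1529, -0.5795,  0.2304]), 'eef_rot': array([-179.8947,   -0.012 ,   14.7706]), 'contact_force': array([ 0.7304,  0.2056, -0.6558]), 'torque': array([0.0015, 0.022 , 0.0092]), 'width': 0.08528753636437364}
scene [ 1.1017 -0.1327  1.1202]
beaker_mid 0.88 [149. 187.] [ 0.4657 -0.334   0.055 ]
pad_top 0.58 [306. 213.] [0.5872 0.056  0.045 ]
gauge_pivot 0.86 [378. 170.] [0.5682 0.2155 0.188 ]
gauge_knob 0.81 [348. 121.] [0.4517 0.1646 0.229 ]
gauge_pointer 0.63 [335. 131.] [0.4323 0.1453 0.168 ]
gauge_pointer 0.32 [378. 167.] [0.5504 0.2239 0.168 ]
glazed_mid 0.74 [176. 244.] [ 0.633  -0.2723  0.055 ]
jug_mid 0.67 [206. 188.] [ 0.4823 -0.1898  0.047 ]
jig 0.67 [308. 218.] [0.5824 0.0649 0.    ]
side [0.3967 0.5807 0.6977]
beaker_mid 0.67 [293. 160.] [ 0.4614 -0.3366  0.055 ]
pad_top 0.66 [220. 249.] [0.5906 0.0572 0.045 ]
gauge_pivot 0.62 [197. 266.] [0.578  0.2194 0.188 ]
gauge_pivot 0.19 [294. 155.] [ 0.4482 -0.1671  0.188 ]
gauge_knob 0.63 [264. 239.] [0.4656 0.1674 0.229 ]
gauge_knob 0.23 [201. 263.] [0.5594 0.2416 0.229 ]
gauge_pointer 0.61 [284. 251.] [0.4305 0.1362 0.168 ]
glazed_mid 0.59 [236. 161.] [ 0.6382 -0.2931  0.055 ]
jug_mid 0.67 [279. 192.] [ 0.4829 -0.1802  0.047 ]
wrist [ 0.2201 -0.563   0.3722]
```

View pics/scene0.png

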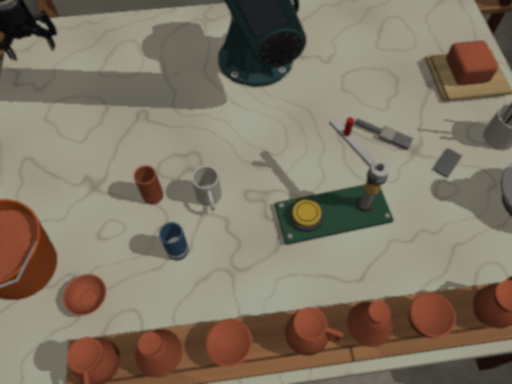

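View pics/side0.png

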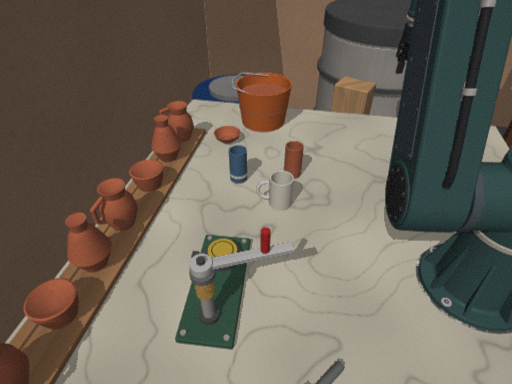

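Run:
```python
from h import *
from scipy.optimize import least_squares
np.set_printoptions(precision=4,suppress=True)
def circ(P,r0=None):
    f=lambda p: np.hypot(P[:,0]-p[0],P[:,1]-p[1])-(r0 or p[2])
    s=least_squares(f,[P[:,0].mean(),P[:,1].mean(),.028],loss='soft_l1',f_scale=.001);return s.x
for n in ['scene','side']:
    c=snap(n)
    for k,h,r in [('beaker_mid',.11,.028),('glazed_mid',.11,.028),('jug_mid',.095,.034)]:
        m=robot.regions_of(n,k)
        if not m: print(n,k,'none');continue
        P=cloud(c,m[0]['mask']); 
        T=P[abs(P[:,2]-h)<.004]; W=P[(P[:,2]>.02)&(P[:,2]<h-.01)]
        print(n,k,m[0]['p'],len(P),P[:,2].max(),'rim bbox',T[:,:2].min(0),T[:,:2].max(0),'mid',(T[:,:2].min(0)+T[:,:2].max(0))/2)
    for k in ['pad','gauge','jig','gauge_knob']:
        m=robot.regions_of(n,k)
        if not m: print(n,k,'none');continue
        P=cloud(c,m[0]['mask']);print(n,k,m[0]['p'],len(P),P.min(0),P.max(0),np.median(P,0))
        if k in('pad',):
            T=P[abs(P[:,2]-.045)<.004];print(' top',T.mean(0),T.min(0),T.max(0))
        if k in('gauge',):
            T=P[abs(P[:,2]-.194)<.004];print(' top',T.mean(0),T.min(0),T.max(0))
        if k=='gauge_knob':
            T=P[abs(P[:,2]-.249)<.004];print(' top',T.mean(0) if len(T) else None)
```

```text
scene beaker_mid 0.96 807 0.11442823991005291 rim bbox [ 0.4327 -0.3605] [ 0.4902 -0.3062] mid [ 0.4614 -0.3334]
scene glazed_mid 0.75 841 0.11478563160525423 rim bbox [ 0.5984 -0.3034] [ 0.6552 -0.2481] mid [ 0.6268 -0.2757]
scene jug_mid 0.86 946 0.1002394908686779 rim bbox [ 0.4459 -0.2192] [ 0.5128 -0.1537] mid [ 0.4794 -0.1864]
scene pad 0.81 593 [0.5436 0.0226 0.0289] [0.6212 0.0977 0.0532] [0.5875 0.0577 0.046 ]
 top [0.5862 0.0581 0.0458] [0.5488 0.0226 0.0411] [0.6212 0.0942 0.049 ]
scene gauge 0.83 849 [0.416  0.1348 0.0015] [0.5944 0.3104 0.2516] [0.5127 0.1872 0.1956]
 top [0.5077 0.1841 0.1946] [0.416  0.1348 0.19  ] [0.5944 0.2386 0.198 ]
scene jig 0.74 5828 [ 0.265  -0.0159 -0.005 ] [0.6516 0.3168 0.252 ] [0.5819 0.1553 0.0206]
scene gauge_knob 0.91 895 [ 0.265   0.1327 -0.0036] [0.5944 0.3168 0.2516] [0.5089 0.1872 0.1954]
 top [0.466  0.1633 0.2489]
side beaker_mid 0.66 568 0.11162417186315943 rim bbox [ 0.4344 -0.361 ] [ 0.4871 -0.3057] mid [ 0.4608 -0.3333]
side glazed_mid 0.89 632 0.11319435943021572 rim bbox [ 0.6002 -0.3064] [ 0.6539 -0.2473] mid [ 0.6271 -0.2768]
side jug_mid 0.56 1023 0.09703328593369986 rim bbox [ 0.4462 -0.2201] [ 0.5122 -0.152 ] mid [ 0.4792 -0.1861]
side pad 0.7 429 [ 0.5272 -0.0028  0.0163] [0.6316 0.1895 0.1946] [0.5899 0.0521 0.0455]
 top [0.5886 0.0528 0.0455] [0.5517 0.021  0.0421] [0.6218 0.0838 0.0487]
side gauge 0.94 1566 [ 0.4126 -0.0317 -0.0004] [0.5909 0.2387 0.2512] [0.5074 0.1876 0.1945]
 top [0.5024 0.1863 0.1943] [0.4128 0.1326 0.1901] [0.5909 0.2382 0.198 ]
side jig 0.9 6937 [ 0.4125 -0.0812 -0.0033] [0.6744 0.2821 0.2512] [0.5584 0.1994 0.0196]
side gauge_knob 0.65 1492 [ 0.4128  0.0229 -0.0006] [0.6692 0.2387 0.2512] [0.51   0.189  0.1946]
 top [0.4637 0.1663 0.2489]
```

The scene picture shows the terracotta beaker at about (149,187), blue beaker (174,240), mug (206,187), pad (307,213), post (377,172) and red knob (349,126). The arm is parked. The side view agrees. Depth puts the beaker at (0.461,-0.333), the pad at (0.586,0.058) and the knob at (0.465,0.165), and the rim and knob heights match the specs.

```bash
cat >> h.py <<'E'
np.set_printoptions(precision=4,suppress=True)
def goto(x,y,z,yaw=None,st=None):
    st=st or robot.read_state();T=tool(st)
    d=T[:3,:3].T@(np.array([x,y,z])-T[:3,3])/.04
    G=R.from_euler('xyz',[180,0,st['eef_rot'][2] if yaw is None else yaw],degrees=True)
    r=(R.from_matrix(T[:3,:3]).inv()*G).as_rotvec(degrees=True)/5
    print('shift units',d,'rot units',r,'t',st['t'])
E
python3 -c "
from h import *
goto(.461,-.3335,.2)"
```

```text
shift units [ 9.0188 -3.9985  0.7822] rot units [-0.0014  0.0002 -0.    ] t 2.15
```

Emit:
{"op": "jog_arm", "data": {
  "plan": [
    [0,0,0,0.9,-0.4,0,1],
    [0,0,0,0.9,-0.4,0,1],
    [0,0,0,0.9,-0.4,0,1],
    [0,0,0,0.9,-0.4,0,1],
    [0,0,0,0.9,-0.4,0,1]
  ]
}}

```text
t: 2.65
tcp_pos: [0.3077, -0.4583, 0.231]
eef_rot: [179.8, 0.1, 14.3]
contact_force: [0.6, -0.9, -0.1]
width: 0.0854
```

Emit:
{"op": "jog_arm", "data": {
  "plan": [
    [0,0,-0.1,0.9,-0.4,0.1,1],
    [0,0,0,0.9,-0.4,0.2,1],
    [0,0,0,0.9,-0.4,0.2,1],
    [0,0,0,0.8,-0.4,0.2,1],
    [0,0,0,0.4,-0.2,0,1]
  ]
}}

```text
t: 3.15
tcp_pos: [0.4475, -0.3433, 0.2028]
eef_rot: [179.6, -0.0, 14.9]
contact_force: [-0.3, -0.1, -0.8]
width: 0.0854
```

Run:
```python
from h import *
c=snap('wrist','w1.png')
for k in ['beaker_mid']:
    m=robot.regions_of('wrist',k)
    for r in m[:2]:
        P=cloud(c,r['mask']);T=P[abs(P[:,2]-.11)<.006]
        print(r['p'],r['position'],len(P),P.min(0),P.max(0))
        if len(T): print(T[:,:2].min(0),T[:,:2].max(0),(T[:,:2].min(0)+T[:,:2].max(0))/2)
goto(.461,-.3335,.062)
```

```text
0.83 [252.3, 174.9] 3951 [ 0.4353 -0.3636 -0.0023] [ 0.4908 -0.3094  0.1105]
[ 0.4353 -0.3636] [ 0.4901 -0.3094] [ 0.4627 -0.3365]
shift units [ 0.3809 -0.1966  3.5378] rot units [ 0.0919 -0.0135 -0.0001] t 3.25
```

View pics/w1.png

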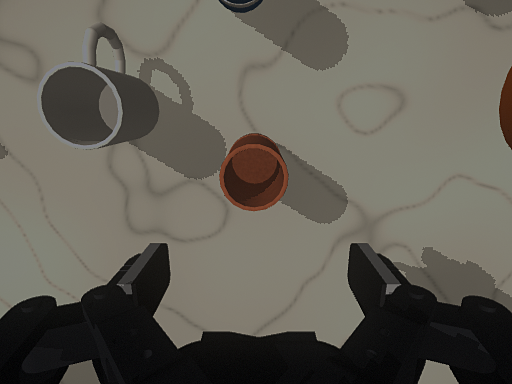

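The wrist view shows the beaker rim at (254,176), midway between the jaws with free space on both sides. The wrist and scene estimates agree within 3 mm.

Emit:
{"op": "jog_arm", "data": {
  "plan": [
    [0.1,0,0,0.3,-0.15,0.3,1],
    [0,0,0,0.1,0,0.5,1],
    [0,0,0,0,0,0.8,1],
    [0,0,0,0,0,0.8,1],
    [0,0,0,0,0,0.6,1]
  ]
}}

```text
t: 3.75
tcp_pos: [0.4657, -0.338, 0.0823]
eef_rot: [179.6, -0.4, 14.8]
contact_force: [0.7, 0.0, 0.8]
width: 0.0856
```

```bash
python3 -c "
from h import *
goto(.462,-.335,.062,15)"
```

```text
shift units [-0.0736 -0.0995  0.5054] rot units [ 0.0876 -0.0815 -0.0461] t 3.75
```

Emit:
{"op": "jog_arm", "data": {
  "plan": [
    [0.1,-0.1,0,-0.05,-0.1,0.3,1],
    [0,0,0,0,0,0.2,1],
    [0,0,0,0,0,0,0.6],
    [0,0,0,0,0,0,0.4],
    [0,0,0,0,0,0,0.4]
  ],
  "newtons": 40
}}

```text
t: 4.25
tcp_pos: [0.4608, -0.3348, 0.0585]
eef_rot: [-179.7, 0.3, 14.6]
contact_force: [0.1, 0.0, -0.9]
width: 0.056
```

Emit:
{"op": "jog_arm", "data": {
  "plan": [
    [0,0,0,0,0,0,0.3],
    [0,0,0,0,0,0,0.3],
    [0,0,0,0,0,0,0.3],
    [0,0,0,0,0,0,0.3],
    [0,0,0,0,0,0,0.3]
  ]
}}

```text
t: 4.75
tcp_pos: [0.4618, -0.3354, 0.0608]
eef_rot: [-179.8, 0.1, 14.6]
contact_force: [0.9, 0.3, -2.1]
width: 0.056
```

```bash
python3 -c "
from h import *
s=robot.read_state();print(s['tcp_pos'],s['eef_rot'],s['contact_force'],s['width'])
goto(.462,-.335,.062,15)
c=snap('side','s1.png')"
```

```text
[ 0.4618 -0.3354  0.0608] [-179.835     0.1458   14.5739] [ 0.8604  0.2691 -2.0802] 0.05599119322623564
shift units [ 0.0081 -0.009  -0.0297] rot units [-0.0331  0.029  -0.0853] t 4.75
```

View pics/s1.png

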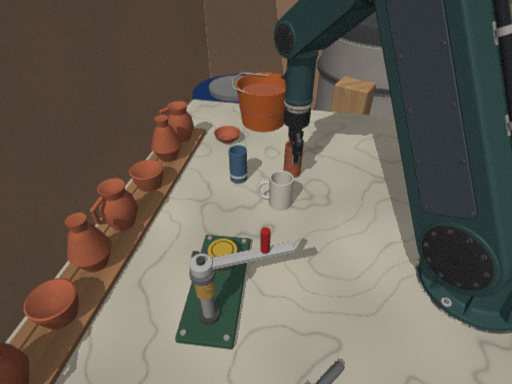

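The side view shows the jaws around the terracotta beaker at (293,155), and the width reads 56 mm. Lifting.

Emit:
{"op": "jog_arm", "data": {
  "plan": [
    [0,0,0,0,0,-0.3,0.3],
    [0,0,0,0,0,-0.6,0.3],
    [0,0,0,0,0,-0.8,0.3],
    [0,0,0,0,0,-0.8,0.3],
    [0,0,0,0,0,-0.5,0.3]
  ]
}}

```text
t: 5.3
tcp_pos: [0.4598, -0.3335, 0.184]
eef_rot: [-179.4, 0.4, 14.6]
contact_force: [0.2, 0.0, -1.9]
width: 0.0558
```

```bash
python3 -c "
from h import *
s=robot.read_state();print(s['tcp_pos'],s['eef_rot'],s['contact_force'],s['width'])
goto(.586,.058,.19,15)"
```

```text
[ 0.4598 -0.3335  0.184 ] [-179.4142    0.4138   14.5771] [ 0.1562  0.0021 -1.9155] 0.05579436951337848
shift units [ 5.515  -8.6802 -0.1022] rot units [-0.1175  0.0823 -0.085 ] t 5.3
```

Emit:
{"op": "jog_arm", "data": {
  "plan": [
    [-0.1,0.1,0,0.2,-0.4,-0.1,0.3],
    [0,0,0,0.4,-0.7,0,0.3],
    [0,0,0,0.5,-0.8,0,0.3],
    [0,0,0,0.5,-0.8,0,0.3],
    [0,0,0,0.5,-0.8,0,0.3]
  ]
}}

```text
t: 5.8
tcp_pos: [0.5077, -0.1745, 0.1932]
eef_rot: [179.6, -0.5, 14.1]
contact_force: [0.8, -0.4, -1.6]
width: 0.0559
```

Emit:
{"op": "jog_arm", "data": {
  "plan": [
    [0,0,0,0.5,-0.8,0,0.3],
    [0,0,0,0.5,-0.8,0,0.3],
    [0,0,0,0.5,-0.8,0,0.3],
    [0,0,0,0.5,-0.7,0,0.3],
    [0,0,0,0.4,-0.5,0,0.3]
  ]
}}

```text
t: 6.3
tcp_pos: [0.5612, 0.0036, 0.1914]
eef_rot: [179.9, -0.3, 14.2]
contact_force: [1.0, 0.2, -1.1]
width: 0.0556
```

```bash
python3 -c "
from h import *
s=robot.read_state();print(s['tcp_pos'],s['eef_rot'],s['contact_force'],s['width'])
goto(.586,.058,.15,15)"
```

```text
[0.5612 0.0036 0.1914] [179.8963  -0.2976  14.2268] [ 0.997   0.2392 -1.0612] 0.05556836737540198
shift units [ 0.9307 -1.1678  1.038 ] rot units [ 0.0211 -0.0594 -0.1547] t 6.3
```

Run:
```python
from h import *
for n in ['scene','side']:
    c=snap(n)
    cv2.imwrite(f'pics/{n}2.png',c['frame'])
    im=cv2.imread(f'pics/{n}0.png').astype(int)
    b,g,r=im[...,0],im[...,1],im[...,2]
    v,u=np.nonzero((r>110)&(g>90)&(b<0.5*g))
    w=np.array([ray_z(c,a,d,.045) for a,d in zip(u,v)])
    k=np.hypot(w[:,0]-.586,w[:,1]-.058)<.045
    Q=w[k][:,:2].astype(np.float32)
    print(n,k.sum(),Q.min(0),Q.max(0),(Q.min(0)+Q.max(0))/2)
    hull=cv2.convexHull((Q*1000).astype(np.float32))
    print(cv2.minEnclosingCircle(Q*1000))
    # beaker held: rim circle
    m=robot.regions_of(n,'beaker_mid')
    if m:
        P=cloud(c,m[0]['mask']);print(m[0]['p'],P.min(0),P.max(0))
```

```text
scene 559 [0.55   0.0225] [0.6202 0.093 ] [0.5851 0.0577]
((585.0214233398438, 57.875465393066406), 35.95463943481445)
0.9 [ 0.5342 -0.0242  0.1366] [0.5913 0.0315 0.2619]
side 374 [0.5515 0.0226] [0.621  0.0825] [0.5863 0.0526]
((586.5994262695312, 55.81232452392578), 35.14181137084961)
0.97 [ 0.5354 -0.0162  0.1329] [0.5919 0.0406 0.2458]
```

View pics/scene2.png

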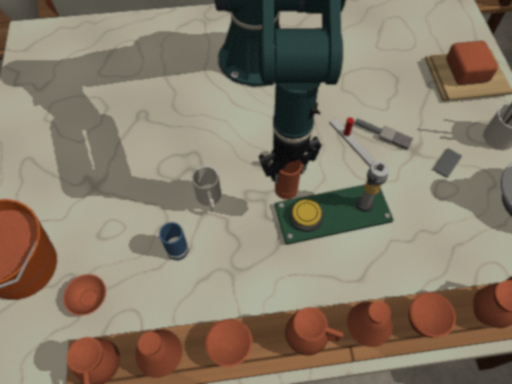

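View pics/side2.png

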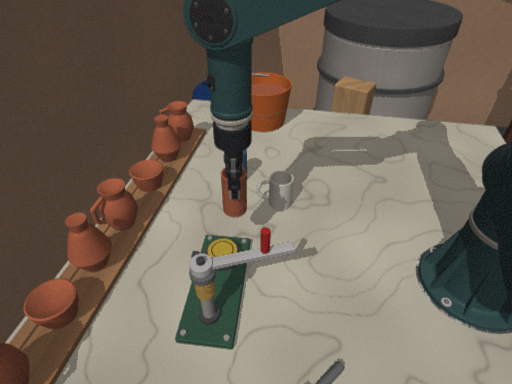

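Run:
```python
from h import *
from scipy.optimize import least_squares
s=robot.read_state();print(s['tcp_pos'],s['eef_rot'])
for n in ['scene','side']:
    c=snap(n);m=robot.regions_of(n,'beaker_mid')
    P=cloud(c,m[0]['mask']);P=P[(P[:,2]>.14)&(P[:,2]<.20)]
    # outer near surface: fit r=28
    cam=c['T'][:3,3]
    x0=P[:,:2].mean(0)
    f=lambda p:np.hypot(P[:,0]-p[0],P[:,1]-p[1])-.028
    r=least_squares(f,x0+(x0-cam[:2])*.04,loss='soft_l1',f_scale=.001)
    print(n,len(P),r.x,r.cost,np.std(f(r.x)))
goto(.5857,.058,.15,15)
```

```text
[0.5611 0.0015 0.1913] [179.8405  -0.2687  14.2717]
scene 384 [0.5618 0.0023] 0.0003401385896026604 0.001574042446420808
side 430 [ 0.5633 -0.0003] 0.00013985272705027742 0.001151313731503775
shift units [ 0.9375 -1.2766  1.0426] rot units [ 0.0366 -0.0608 -0.1834] t 6.7
```

Emit:
{"op": "jog_arm", "data": {
  "plan": [
    [0,-0.1,-0.1,0.3,-0.4,0,0.3],
    [0,0,-0.1,0.3,-0.4,0.1,0.3],
    [0,0,0,0.25,-0.35,0.3,0.3],
    [0,0,0,0.05,-0.1,0.5,0.3],
    [0,0,0,0,0,0.4,0.3]
  ]
}}

```text
t: 7.2
tcp_pos: [0.5866, 0.0571, 0.1386]
eef_rot: [179.7, -0.1, 14.8]
contact_force: [-0.2, -0.1, -2.1]
width: 0.0557
```

Run:
```python
from h import *
s=robot.read_state();print(s['tcp_pos'],s['eef_rot'])
goto(.5845,.058,.115,15)
```

```text
[0.5866 0.0571 0.1386] [179.7269  -0.1114  14.7719]
shift units [-0.0459 -0.0391  0.5908] rot units [ 0.0547 -0.0222 -0.0457] t 7.2
```

Emit:
{"op": "jog_arm", "data": {
  "plan": [
    [0.05,0,0,-0.05,-0.05,0.3,0.3],
    [0,0,0,0,0,0.25,0.3],
    [0,0,0,0,0,0.1,0.3],
    [0,0,0,0,0,0,0.3],
    [0,0,0,0,0,0,0.3]
  ]
}}

```text
t: 7.7
tcp_pos: [0.5817, 0.0598, 0.1067]
eef_rot: [-179.9, 0.2, 14.8]
contact_force: [0.2, 0.0, -0.9]
width: 0.0563
```

Run:
```python
from h import *
from scipy.optimize import least_squares
s=robot.read_state();print(s['tcp_pos'],s['eef_rot'])
for n in ['scene','side']:
    c=snap(n,n+'3.png');m=robot.regions_of(n,'beaker_mid')
    P=cloud(c,m[0]['mask']);print(P[:,2].min());P=P[(P[:,2]>.06)&(P[:,2]<.11)]
    cam=c['T'][:3,3]
    x0=P[:,:2].mean(0)
    f=lambda p:np.hypot(P[:,0]-p[0],P[:,1]-p[1])-.028
    r=least_squares(f,x0+(x0-cam[:2])*.04,loss='soft_l1',f_scale=.001)
    print(n,len(P),r.x,r.cost,np.std(f(r.x)))
goto(.5845,.058,.106,15)
```

```text
[0.5817 0.0598 0.1067] [-179.8971    0.2455   14.7953]
0.05286143606173277
scene 247 [0.5821 0.0603] 0.00021464894494481847 0.0014530109388459832Traceback (most recent call last):
  File "<stdin>", line 6, in <module>
IndexError: list index out of range
```

View pics/scene3.png

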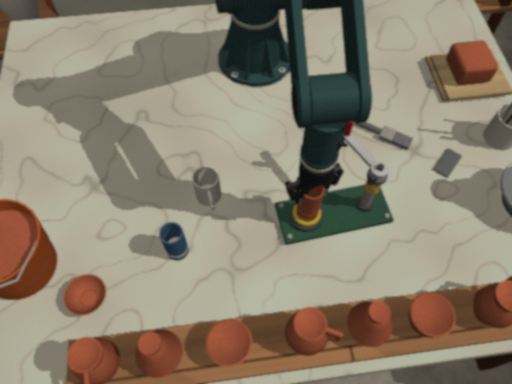

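View pics/side3.png

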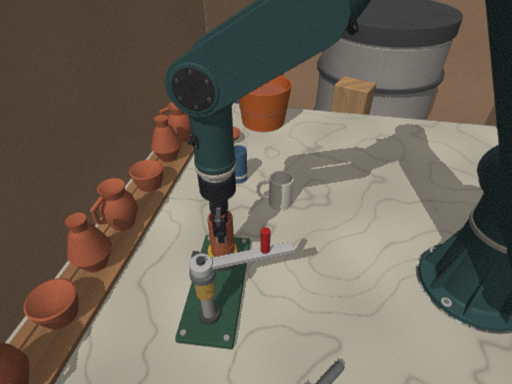

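The scene picture shows the beaker just above the pad at (308,218), about 3 mm toward the post and the robot. The pose readings are noisy, so I'll average several.

```bash
cat >> h.py <<'E'
from scipy.optimize import least_squares
def axis(n,lo,hi,r=.028,c=None,name='beaker_mid'):
    c=c or snap(n);m=robot.regions_of(n,name)
    if not m: return None
    P=cloud(c,m[0]['mask']);P=P[(P[:,2]>lo)&(P[:,2]<hi)];x0=P[:,:2].mean(0)
    f=lambda p:np.hypot(P[:,0]-p[0],P[:,1]-p[1])-r
    return least_squares(f,x0+(x0-c['T'][:2,3])*.04,loss='soft_l1',f_scale=.001).x,len(P)
E
python3 - <<'E'
from h import *
L=[]
for i in range(4):
    c=snap('scene');s=robot.read_state();L.append(np.r_[s['tcp_pos'],s['eef_rot'][2],s['contact_force']]);print(L[-1], axis('scene',.06,.11,c=c))
print(np.mean(L,0))
E
```

```text
[ 0.582   0.0598  0.1072 14.7995 -0.5676 -0.0126 -1.8024] (array([0.5825, 0.0605]), 252)
[ 0.5818  0.0598  0.107  14.8001 -0.274   0.6493 -1.4642] (array([0.5823, 0.0604]), 253)
[ 0.5816  0.0598  0.1068 14.8047 -0.8966  0.9684 -1.4297] (array([0.5822, 0.0605]), 260)
[ 0.5815  0.0599  0.1067 14.8059 -0.2935  0.0594 -1.6667] (array([0.5821, 0.0604]), 247)
[ 0.5817  0.0598  0.1069 14.8026 -0.5079  0.4161 -1.5908]
```

Emit:
{"op": "jog_arm", "data": {
  "plan": [
    [0,0,0,0.02,0.04,-0.1,0.3],
    [0,0,0,0.02,0.03,0,0.3],
    [0,0,0,0,0,0,0.3],
    [0,0,0,0,0,0,0.3],
    [0,0,0,0,0,0,0.3]
  ]
}}

```text
t: 8.8
tcp_pos: [0.5842, 0.0573, 0.1111]
eef_rot: [-179.9, 0.2, 14.8]
contact_force: [-0.6, 0.6, -1.5]
width: 0.0556
```

Run:
```python
from h import *
for i in range(2):
    c=snap('scene','scene4.png');s=robot.read_state();print(s['tcp_pos'],s['eef_rot'],s['contact_force'], axis('scene',.065,.11,c=c))
c=snap('side');print(axis('side',.065,.11,c=c))
```

```text
[0.5842 0.0573 0.1111] [-179.8989    0.2352   14.806 ] [-0.199   0.6941 -2.1989] (array([0.5848, 0.058 ]), 235)
[0.584  0.0573 0.111 ] [-179.8938    0.2461   14.8042] [ 0.0282 -0.2285 -1.4404] (array([0.5847, 0.0579]), 222)
(array([0.586, 0.057]), 289)
```

Beaker and pad now coincide within 1 mm in both cameras. Descending and pressing.

Emit:
{"op": "jog_arm", "data": {
  "plan": [
    [0,0,0,0,0,0.1,0.3],
    [0,0,0,0,0,0.1,0.3],
    [0,0,0,0,0,0.1,0.3],
    [0,0,0,0,0,0.05,0.3],
    [0,0,0,0,0,0,0.3]
  ]
}}

```text
t: 9.6
tcp_pos: [0.585, 0.0574, 0.0971]
eef_rot: [-179.9, 0.1, 14.8]
contact_force: [-1.9, -0.9, 5.6]
width: 0.0558
```

Emit:
{"op": "jog_arm", "data": {
  "plan": [
    [0,0,0,0,0,0.05,0.3],
    [0,0,0,0,0,0.05,0.3],
    [0,0,0,0,0,0.05,0.3],
    [0,0,0,0,0,0.05,0.3],
    [0,0,0,0,0,0,0.3]
  ]
}}

```text
t: 10.1
tcp_pos: [0.5852, 0.0574, 0.0918]
eef_rot: [-179.9, 0.1, 14.8]
contact_force: [-2.4, 0.0, 7.8]
width: 0.0556
```

Emit:
{"op": "jog_arm", "data": {
  "plan": [
    [0,0,0,0,0,0.05,0.3],
    [0,0,0,0,0,0.05,0.3],
    [0,0,0,0,0,0,0.3],
    [0,0,0,0,0,0,0.3],
    [0,0,0,0,0,0,0.3]
  ]
}}

```text
t: 10.6
tcp_pos: [0.5852, 0.0569, 0.0929]
eef_rot: [180.0, 0.0, 14.8]
contact_force: [-2.3, -0.5, 7.7]
width: 0.0557
```

Run:
```python
from h import *
c=snap('scene','scene5.png')
P=cloud(c,robot.regions_of('scene','pad')[0]['mask']);print(P[:,2].min(),np.median(P[:,2]))
c=snap('side','side5.png')
im=np.hstack([cv2.resize(cv2.imread(f'pics/scene{i}.png')[150:260,250:400],None,fx=2.6,fy=2.6,interpolation=2) for i in (4,5)])
cv2.imwrite('pics/cmp5.png',im);print(im.shape)
s=robot.read_state();print(s['tcp_pos'],s['eef_rot'],s['contact_force'])
```

```text
0.0301950853239763 0.035722211374200286
(286, 780, 3)
[0.5852 0.0568 0.0928] [179.9931   0.0023  14.8338] [-1.4406  0.5783  6.419 ]
```

View pics/cmp5.png

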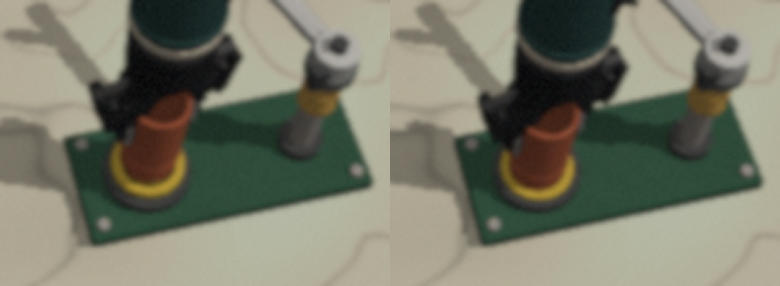

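The picture shows the pad sunk into the collar, but the force is below 11 N, so I'm not sure it has bottomed. I'll press further until the force climbs.

Emit:
{"op": "jog_arm", "data": {
  "plan": [
    [0,0,0,0,0,0.1,0.3],
    [0,0,0,0,0,0.1,0.3],
    [0,0,0,0,0,0.1,0.3],
    [0,0,0,0,0,0.1,0.3],
    [0,0,0,0,0,0.1,0.3]
  ]
}}

```text
t: 11.25
tcp_pos: [0.5869, 0.0558, 0.089]
eef_rot: [179.8, -0.3, 14.9]
contact_force: [-10.7, -0.5, 36.9]
width: 0.0557
```

Run:
```python
from h import *
s=robot.read_state();print(s['tcp_pos'],s['eef_rot'],s['contact_force'])
c=snap('scene','scene6.png')
P=cloud(c,robot.regions_of('scene','pad')[0]['mask']);print(P[:,2].min(),np.median(P[:,2]))
m=robot.regions_of('scene','beaker_mid')[0]['mask'];P=cloud(c,m);print('rim',np.percentile(P[:,2],[90,95,99]),P[:,2].max())
s=robot.read_state();print(s['tcp_pos'],s['eef_rot'],s['contact_force'])
```

```text
[0.5869 0.0558 0.089 ] [179.7569  -0.3497  14.9423] [-10.7389  -0.533   36.8986]
0.028438765218848472 0.03342777480103465
rim [0.1377 0.1417 0.1442] 0.16160770035508876
[0.5869 0.0558 0.089 ] [179.7551  -0.3523  14.9423] [-12.023   -0.7582  35.7887]
```

Vertical force jumped to about 37 N, so the pad is hard on its bottom. Easing up now.

Emit:
{"op": "jog_arm", "data": {
  "plan": [
    [0,0,0,0,0,-0.1,0.3],
    [0,0,0,0,0,-0.1,0.3],
    [0,0,0,0,0,-0.05,0.3],
    [0,0,0,0,0,-0.05,0.3],
    [0,0,0,0,0,0,0.3]
  ]
}}

```text
t: 11.9
tcp_pos: [0.5858, 0.0558, 0.1038]
eef_rot: [179.7, -0.4, 15.0]
contact_force: [0.6, 1.0, -2.0]
width: 0.0559
```

Emit:
{"op": "jog_arm", "data": {
  "plan": [
    [0,0,0,0,0,-0.05,0.3],
    [0,0,0,0,0,0,0.3],
    [0,0,0,0,0,0,0.3],
    [0,0,0,0,0,0,0.3],
    [0,0,0,0,0,0,0.3]
  ]
}}

```text
t: 12.4
tcp_pos: [0.585, 0.0558, 0.1038]
eef_rot: [179.8, -0.2, 15.0]
contact_force: [0.1, -0.7, -1.6]
width: 0.0554
```

Run:
```python
from h import *
c=snap('scene','scene7.png');print(axis('scene',.06,.10,c=c))
P=cloud(c,robot.regions_of('scene','pad')[0]['mask']);print(P[:,2].min(),np.median(P[:,2]))
s=robot.read_state();print(s['tcp_pos'],s['eef_rot'],s['contact_force'])
```

```text
(array([0.5845, 0.0573]), 198)
0.028659109497384483 0.04557099789569519
[0.585  0.0558 0.1039] [179.7733  -0.2121  14.9642] [ 0.8473  1.0518 -1.5898]
```

Emit:
{"op": "jog_arm", "data": {
  "plan": [
    [0,0,0,0,-0.02,0.03,0.3],
    [0,0,0,0,0,0.02,0.3],
    [0,0,0,0,0,0,0.3],
    [0,0,0,0,0,0,0.3],
    [0,0,0,0,0,0,0.3]
  ]
}}

```text
t: 13.05
tcp_pos: [0.5848, 0.0566, 0.1018]
eef_rot: [179.8, -0.2, 15.0]
contact_force: [-0.2, -0.0, -1.8]
width: 0.0553
```

Run:
```python
from h import *
for i in range(3):
    c=snap('scene','scene8.png');s=robot.read_state();print(s['tcp_pos'],s['eef_rot'],s['contact_force'])
print(axis('scene',.06,.10,c=c))
```

```text
[0.5848 0.0566 0.1018] [179.7724  -0.217   14.9657] [ 0.1336  0.2191 -2.1004]
[0.5848 0.0566 0.1018] [179.7716  -0.2158  14.9681] [ 0.2007  0.3567 -1.9248]
[0.5848 0.0566 0.1018] [179.7702  -0.2213  14.9656] [-0.3989 -0.7658 -1.2768]
(array([0.5846, 0.0579]), 201)
```

Emit:
{"op": "jog_arm", "data": {
  "plan": [
    [0,0,0,0,0,0.04,0.3],
    [0,0,0,0,0,0,0.3],
    [0,0,0,0,0,0,0.3],
    [0,0,0,0,0,0,0.3],
    [0,0,0,0,0,0,0.3]
  ]
}}

```text
t: 13.75
tcp_pos: [0.585, 0.0566, 0.1012]
eef_rot: [179.8, -0.3, 15.0]
contact_force: [-0.6, 0.1, 1.2]
width: 0.0557
```

Emit:
{"op": "jog_arm", "data": {
  "plan": [
    [0,0,0,0,0,0.03,0.3],
    [0,0,0,0,0,0,0.3],
    [0,0,0,0,0,0,0.3],
    [0,0,0,0,0,0,0.3],
    [0,0,0,0,0,0,0.3]
  ]
}}

```text
t: 14.25
tcp_pos: [0.585, 0.0566, 0.1002]
eef_rot: [179.8, -0.3, 15.0]
contact_force: [-1.8, 0.2, 2.3]
width: 0.0557
```

Firm contact with the pad up (force reads +2 N). Releasing.

Emit:
{"op": "jog_arm", "data": {
  "plan": [
    [0,0,0,0,0,-0.02,0.3],
    [0,0,0,0,0,0,0.7],
    [0,0,0,0,0,0,0.8],
    [0,0,0,0,0,0,1],
    [0,0,0,0,0,0,1]
  ]
}}

```text
t: 14.75
tcp_pos: [0.5857, 0.0566, 0.1006]
eef_rot: [179.7, -0.3, 15.0]
contact_force: [0.0, -0.2, -0.3]
width: 0.0852
```

Emit:
{"op": "jog_arm", "data": {
  "plan": [
    [0,0,0,0,0,-0.3,1],
    [0,0,0,0,0,-0.6,1],
    [0,0,0,0,0,-0.8,1],
    [0,0,0,0,0,-0.9,1],
    [0,0,0,0,0,-0.9,1]
  ]
}}

```text
t: 15.25
tcp_pos: [0.5808, 0.057, 0.2421]
eef_rot: [179.9, 0.3, 15.0]
contact_force: [0.7, -0.1, -0.2]
width: 0.0851
```

Run:
```python
from h import *
s=robot.read_state();print(s['tcp_pos'],s['eef_rot'],s['contact_force'],s['width'])
c=snap('scene','scene9.png');print(axis('scene',.06,.14,c=c))
P=cloud(c,robot.regions_of('scene','beaker_mid')[0]['mask']);T=P[abs(P[:,2]-.155)<.005]
print(T.min(0),T.max(0),T.mean(0))
c=snap('side','side9.png');print(axis('side',.06,.14,c=c))
```

```text
[0.5808 0.057  0.2421] [179.9316   0.3261  14.9545] [ 0.6622 -0.1204 -0.2481] 0.08505281775165069
(array([0.5851, 0.0583]), 567)
[0.5578 0.0319 0.15  ] [0.6125 0.0844 0.1594] [0.5862 0.0579 0.1546]
(array([0.5856, 0.0577]), 712)
```

View pics/scene9.png

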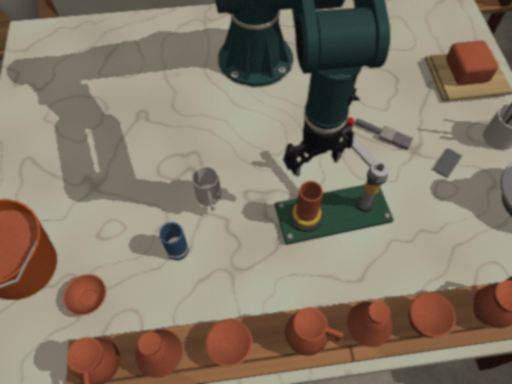

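View pics/side9.png

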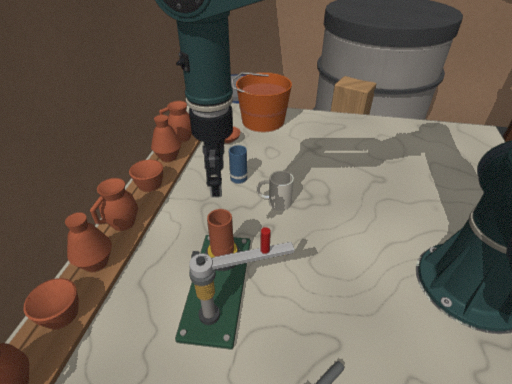

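The scene shows the beaker upright on the pad at (308,205) and free of the jaws. Both cameras put its axis within 1 mm of the pad middle. Next, the knob.

Emit:
{"op": "jog_arm", "data": {
  "plan": [
    [0,0,-0.3,0,0,-0.6,1],
    [0,0,-0.5,-0.2,-0.4,-0.6,1],
    [0,0,-0.5,-0.4,-0.8,0,1],
    [0,0,-0.5,-0.4,-0.8,0,1],
    [0,0,-0.5,-0.3,-0.6,0,1]
  ]
}}

```text
t: 16.0
tcp_pos: [0.4911, 0.1356, 0.2824]
eef_rot: [-179.7, 1.1, 26.6]
contact_force: [0.7, 0.5, 0.8]
width: 0.0852
```

Run:
```python
from h import *
s=robot.read_state();print(s['tcp_pos'],s['eef_rot'])
goto(.465,.165,.29,27)
c=snap('wrist','w2.png')
r=robot.place_of('wrist','gauge_knob')
for k in r[:2]: print(k['p'],k['position'],ray_z(c,*k['position'],.229))
```

```text
[0.4911 0.1356 0.2824] [-179.6758    1.1196   26.571 ]
shift units [-0.2586 -0.9503 -0.1805] rot units [-0.0657  0.2237 -0.0864] t 16.0
0.75 [207.0, 230.8] [0.4632 0.1613 0.229 ]
```

View pics/w2.png

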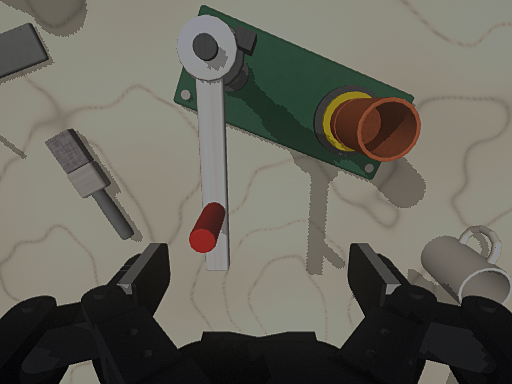

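The wrist view shows the knob top at (203,240) and the pivot at (206,48), with the arm along tool x as planned. The beaker stands on the pad at (385,128).

Emit:
{"op": "jog_arm", "data": {
  "plan": [
    [-0.05,0.2,-0.05,-0.1,-0.4,0,1],
    [0,0,0,-0.1,-0.4,0,1],
    [0,0,0,0,-0.1,0,1],
    [0,0,0,0,0,0,1],
    [0,0,0,0,0,0,1]
  ]
}}

```text
t: 16.6
tcp_pos: [0.4644, 0.1647, 0.2784]
eef_rot: [-179.8, 0.6, 26.9]
contact_force: [0.1, 0.6, 0.0]
width: 0.0855
```

Run:
```python
from h import *
s=robot.read_state();print(s['tcp_pos'],s['eef_rot'])
c=snap('wrist','w3.png')
r=robot.place_of('wrist','gauge_knob')
for k in r[:2]: print(k['p'],k['position'],ray_z(c,*k['position'],.229))
for k in robot.place_of('wrist','gauge_pivot')[:1]: print('piv',k['p'],k['position'],ray_z(c,*k['position'],.188))
b,g,rr=[c['frame'][...,i].astype(int) for i in range(3)]
v,u=np.nonzero((rr>80)&(g<45)&(b<45));P=cloud(c,(rr>80)&(g<.3*rr)&(b<.3*rr));T=P[abs(P[:,2]-.249)<.005]
print(len(P),len(T),T.mean(0),T.min(0),T.max(0))
goto(.4645,.164,.29,27)
```

```text
[0.4644 0.1647 0.2784] [-179.8482    0.6285   26.8529]
0.97 [261.5, 217.7] [0.4641 0.1617 0.229 ]
piv 0.86 [262.1, 32.2] [0.5718 0.2159 0.188 ]
535 516 [0.4643 0.1622 0.2473] [0.4559 0.1541 0.2455] [0.4724 0.1708 0.2489]
shift units [-0.0105  0.012  -0.2846] rot units [-0.0316  0.1201 -0.0358] t 16.75
```

View pics/w3.png

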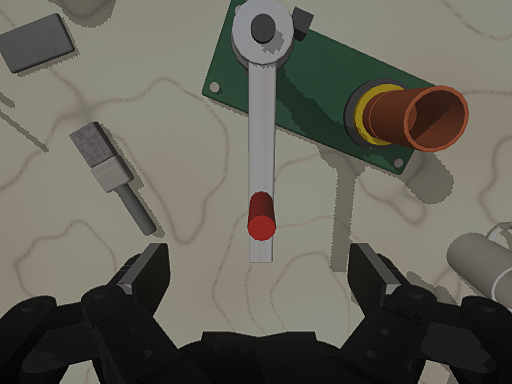

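Knob is centred between the jaws at (262,228). Descending and gripping it.

Emit:
{"op": "jog_arm", "data": {
  "plan": [
    [0,0.1,0,0,0,0.4,1],
    [0,0,0,0,0.02,0.6,1],
    [0,0,0,0,0,0.5,1],
    [0,0,0,0,0,0.1,0.5],
    [0,0,0,0,0,0,0.2]
  ],
  "newtons": 30
}}

```text
t: 17.25
tcp_pos: [0.4684, 0.1625, 0.2143]
eef_rot: [-180.0, -0.2, 26.7]
contact_force: [0.2, 0.4, 0.3]
width: 0.059
```

Run:
```python
from h import *
s=robot.read_state();print(s['tcp_pos'],s['eef_rot'],s['width'])
goto(.4644,.163,.212,27)
```

```text
[0.4684 0.1625 0.2143] [-179.9506   -0.1568   26.656 ] 0.058990642219992895
shift units [-0.0832 -0.055   0.0572] rot units [-0.0098 -0.0314 -0.0688] t 17.25
```

Emit:
{"op": "jog_arm", "data": {
  "plan": [
    [0,0,0,-0.05,-0.03,0,0.2],
    [0,0,0,0,0,0,0],
    [0,0,0,0,0,0,0],
    [0,0,0,0,0,0,0],
    [0,0,0,0,0,0,0]
  ]
}}

```text
t: 17.75
tcp_pos: [0.467, 0.1634, 0.2164]
eef_rot: [-179.9, -0.3, 26.6]
contact_force: [0.1, 1.5, -5.1]
width: 0.0169
```

Run:
```python
from h import *
s=robot.read_state();print(s['tcp_pos'],s['eef_rot'],s['width'],s['contact_force'])
```

```text
[0.467  0.1634 0.2164] [-179.9262   -0.3391   26.617 ] 0.01693037742799558 [ 0.0599  1.5484 -5.13  ]
```

Gripped. Swinging along the arc, turning the tool with the arm.

Emit:
{"op": "jog_arm", "data": {
  "plan": [
    [0,0,-0.4,0,0.1,0.03,0],
    [0,0,-0.7,0.01,0.18,0,0],
    [0,0,-0.7,0.01,0.18,0,0],
    [0,0,-0.7,0.01,0.18,0,0],
    [0,0,-0.7,0.01,0.18,0,0]
  ]
}}

```text
t: 18.25
tcp_pos: [0.4855, 0.1368, 0.2163]
eef_rot: [-180.0, -0.3, 43.2]
contact_force: [-0.6, 0.9, -3.2]
width: 0.0172
```

```bash
cat >> h.py <<'E'
def arc(piv=(.5705,.2165),pad=(.5853,.058)):
    s=robot.read_state();d=np.array(s['tcp_pos'][:2])-piv
    a=np.degrees(np.arctan2(d[1],d[0]));e=np.degrees(np.arctan2(pad[1]-piv[1],pad[0]-piv[0]))
    print('radius',np.hypot(*d),'arm ang',a,'gauge rad',np.radians(a-e)+1.2,'yaw-180-arm',s['eef_rot'][2]-180-a,'F',s['contact_force'],'w',s['width'],s['tcp_pos'],s['eef_rot'])
    Rt=tool(s)[:3,:3];print('F tool',Rt.T@s['contact_force'])
E
python3 -c "
from h import *
arc()"
```

```text
radius 0.1165631284620642 arm ang -136.85648610824293 gauge rad 0.2890946151794016 yaw-180-arm 0.06384936877933 F [-0.5623  0.8845 -3.1704] w 0.01724939654855449 [0.4855 0.1368 0.2163] [-179.9787   -0.3112   43.2074]
F tool [ 0.1785 -1.0284  3.1718]
```

Emit:
{"op": "jog_arm", "data": {
  "plan": [
    [0,0,-0.7,0.01,0.18,0,0],
    [0,0,-0.7,0.01,0.18,0,0],
    [0,0,-0.7,0.01,0.18,0,0],
    [0,0,-0.7,0.01,0.18,0,0],
    [0,0,-0.7,0.01,0.18,0,0]
  ]
}}

```text
t: 18.75
tcp_pos: [0.5138, 0.1143, 0.2163]
eef_rot: [-179.9, -0.2, 61.3]
contact_force: [-0.4, 2.2, -2.7]
width: 0.0169
```

```bash
python3 -c "
from h import *
arc()"
```

```text
radius 0.1168682057711246 arm ang -119.0393166322433 gauge rad 0.600062885921428 yaw-180-arm 0.3498559620410191 F [-0.396   2.1771 -2.7019] w 0.01692705190140741 [0.5138 0.1143 0.2163] [-179.9229   -0.2202   61.3105]
F tool [ 1.7093 -1.3888  2.7104]
```

Emit:
{"op": "jog_arm", "data": {
  "plan": [
    [0,0,-0.7,0.01,0.18,0,0],
    [0,0,-0.7,0.01,0.18,0,0],
    [0,0,-0.7,0.01,0.18,0,0],
    [0,0,-0.7,0.01,0.18,0,0],
    [0,0,-0.7,0.01,0.18,0,0]
  ]
}}

```text
t: 19.25
tcp_pos: [0.5474, 0.1017, 0.2163]
eef_rot: [-179.8, -0.1, 79.4]
contact_force: [-0.8, 0.4, -1.9]
width: 0.0172
```

```bash
python3 -c "
from h import *
arc()"
```

```text
radius 0.11714745237210465 arm ang -101.37518425430748 gauge rad 0.9083601554245433 yaw-180-arm 0.7299222408722272 F [-0.7523  0.4362 -1.8637] w 0.017200469945587174 [0.5474 0.1017 0.2163] [-179.8068   -0.1496   79.3547]
F tool [ 0.2848 -0.8136  1.8672]
```

Emit:
{"op": "jog_arm", "data": {
  "plan": [
    [0,0,-0.7,0.01,0.18,0,0],
    [0,0,-0.7,0.01,0.18,0,0],
    [0,0,-0.7,0.01,0.18,0,0],
    [0,0,-0.5,0.01,0.13,0,0],
    [0,0,0,0,0,0,0]
  ]
}}

```text
t: 19.75
tcp_pos: [0.5729, 0.099, 0.2163]
eef_rot: [-179.5, -0.1, 92.8]
contact_force: [-2.9, 1.8, -0.6]
width: 0.0173
```

```bash
python3 -c "
from h import *
arc()
c=snap('wrist','w4.png');snap('scene','scene10.png');snap('side','side10.png')
arc()"
```

```text
radius 0.11756133486908223 arm ang -88.85261754122617 gauge rad 1.1269201753684563 yaw-180-arm 1.6631885003759095 F [-2.8522  1.7787 -0.5634] w 0.01733613106900197 [0.5729 0.099  0.2163] [-179.5108   -0.0803   92.8106]
F tool [ 1.9157 -2.7566  0.5896]
radius 0.1175910733162913 arm ang -89.06429894642018 gauge rad 1.1232256378825727 yaw-180-arm 1.796458548011472 F [-1.2582 -0.5765 -2.3988] w 0.01689450097563393 [0.5724 0.0989 0.2163] [-179.5202   -0.0705   92.7322]
F tool [-0.5188 -1.2642  2.4088]
```

View pics/w4.png

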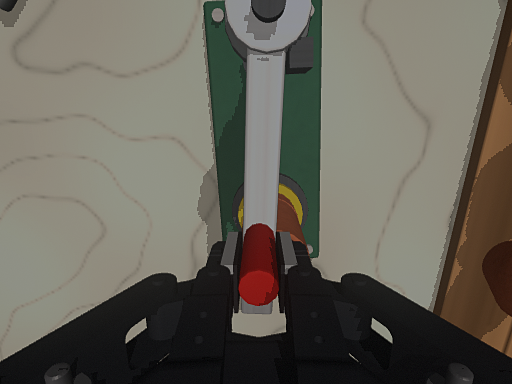

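View pics/side10.png

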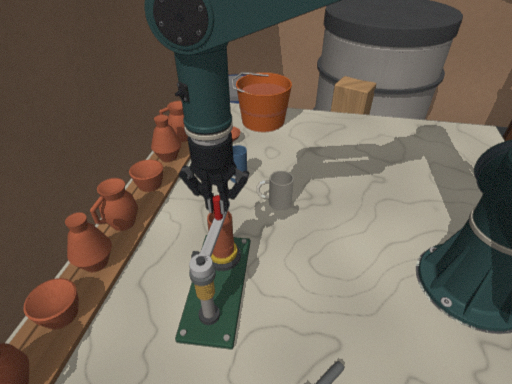

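The wrist view shows the knob held at (259,270). The arm is a few degrees short of the stop block at (300,55), and the beaker is below, untouched. Pushing on.

Emit:
{"op": "jog_arm", "data": {
  "plan": [
    [0,0,-0.3,0,0.1,0,0],
    [0,0,-0.3,0,0.1,0,0],
    [0,0,-0.1,0,0.08,0,0],
    [0,0,0,0,0.05,0,0],
    [0,0,0,0,0.05,0,0]
  ]
}}

```text
t: 20.4
tcp_pos: [0.5823, 0.0995, 0.2162]
eef_rot: [-178.9, -0.0, 96.6]
contact_force: [-11.0, -1.9, 5.7]
width: 0.0173
```

```bash
python3 -c "
from h import *
arc()"
```

```text
radius 0.11763262710284532 arm ang -84.25472782820746 gauge rad 1.2071684895042099 yaw-180-arm 0.8507455719484227 F [-10.9904  -1.9354   5.6908] w 0.01730733044359675 [0.5823 0.0995 0.2162] [-178.8558   -0.0488   96.596 ]
F tool [ -0.6553 -11.2514  -5.4677]
```

Emit:
{"op": "jog_arm", "data": {
  "plan": [
    [0,0,0,0,0.08,0,0],
    [0,0,0,0,0.08,0,0],
    [0,0,0,0,0.08,0,0],
    [0,0,0,0,0.08,0,0],
    [0,0,0,0,0.08,0,0]
  ]
}}

```text
t: 20.9
tcp_pos: [0.5821, 0.0994, 0.2163]
eef_rot: [-177.0, 0.0, 96.9]
contact_force: [-15.3, -1.4, 1.9]
width: 0.0171
```

```bash
python3 -c "
from h import *
arc()
c=snap('wrist','w5.png');
for i in range(5): snap('scene','scene11.png');snap('side','side11.png')
arc()
print(axis('scene',.06,.14),axis('side',.06,.14))
for k,h in [('glazed_mid',.11),('jug_mid',.095)]:
    c=snap('scene');m=robot.regions_of('scene',k)
    if m:
        P=cloud(c,m[0]['mask']);T=P[abs(P[:,2]-h)<.004];print(k,(T[:,:2].min(0)+T[:,:2].max(0))/2)
"
```

```text
radius 0.11766695546087379 arm ang -84.36231385994242 gauge rad 1.2052907590212798 yaw-180-arm 1.2457695814298546 F [-15.2963  -1.3546   1.9416] w 0.017077898683928415 [0.5821 0.0994 0.2163] [-176.9899    0.0354   96.8835]
F tool [  0.4872 -15.4291  -1.1332]
radius 0.11759496721743767 arm ang -84.45640913897647 gauge rad 1.2036484865915529 yaw-180-arm 1.3452178504776953 F [-14.0946  -1.5839   5.1415] w 0.0171060682813629 [0.5819 0.0995 0.216 ] [-176.9636    0.0274   96.8888]
F tool [  0.1156 -14.4353  -4.3831]
(array([0.5848, 0.0583]), 510) (array([0.5863, 0.0579]), 537)Traceback (most recent call last):
  File "<string>", line 11, in <module>
    P=cloud(c,m[0]['mask']);T=P[abs(P[:,2]-h)<.004];print(k,(T[:,:2].min(0)+T[:,:2].max(0))/2)
                                                             ~~~~~~~~~~~^^^
    return umr_minimum(a, axis, None, out, keepdims, initial, where)
ValueError: zero-size array to reduction operation minimum which has no identity
```

View pics/w5.png

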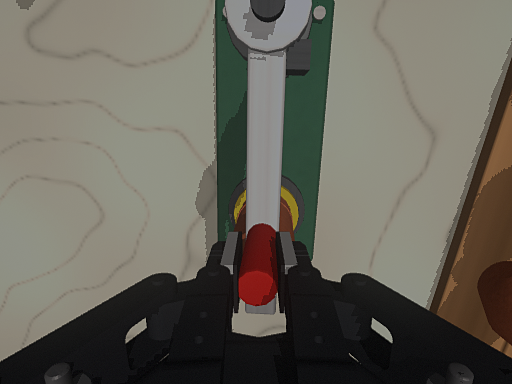

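View pics/side11.png

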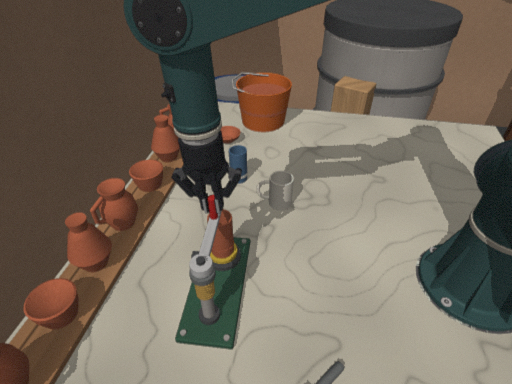

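The wrist view shows the arm edge against the stop block at (287,60), with the pointer end over the beaker. The side view shows the beaker upright on the pad at (222,235), and the blue beaker and mug where they were. The push held at about 14 N over roughly half a second of camera calls with no real drift. Handing in.

```bash
python3 -c "
from h import *
arc();print(robot.hand_in());arc()"
```

```text
radius 0.11760095108405377 arm ang -84.46798646691266 gauge rad 1.2034464241004832 yaw-180-arm 1.3553157602563317 F [-14.0029  -2.1058   5.3443] w 0.016832147643937118 [0.5818 0.0994 0.2159] [-176.9599    0.0242   96.8873]
F tool [ -0.4137 -14.4179  -4.5859]
the job is handed in; nothing more can be done
None
the job is handed in; nothing more can be done
```

The job is done and handed in at about 22 s of the 54 s allowed. No verdict was reported.

- **Beaker:** I set the terracotta beaker on the pad and pressed until the force jumped to about 37 N, well past the 11 N that bottoms it. I then let the pad rise and released the beaker. Both cameras put its axis within about 1 mm of the pad's middle, both after release and at the end.
- **Gauge:** I swung the gauge arm by its knob to the stop and am still holding it there. The push is a steady 14 N or so, the angle works out at about 1.20 rad, and the wrist picture shows the arm against the stop block.

**Checks that failed or disagreed:**
- The final depth check of the blue beaker and the mug failed: the script stopped on an empty set of rim points. The side picture shows both standing where they were.
- The beaker slipped up by about 4 mm in the jaws during the press. I found pad contact again before letting go.
- The tool ended tilted about 3° under the final push.
- The knob's measured radius came out at 117.6 mm against the 120 mm given, probably from a small error in my pivot estimate.

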